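Snap a turned hub into the spring clips of a height-checking nest

ROBOT

A 7-joint arm with a two-finger parallel gripper is mounted at the origin on the work surface; the furniture and walls round the work are solid. World frame = base frame: x ahead of the robot, y to its left, z up, the work surface at z = 0. Lengths are in m, angles in rad, forces in N, time in s.
With the tool pointing down it reaches from about 0.4 to 0.85 m from the base axis. Payload 6.9 kg.
Tool frame: the origin (TCP) lies midway between the tips of the shut fingers; the grasp point (between the pads) lies manip.pinch_z behind it (manip.pinch_z is the distance from the TCP to the grasp point, in m); z points along the fingers, x is the direction in which the jaws open and shut, and the axes are right-handed (so a half turn about z gives the same grasp; the last joint's range is limited). The gripper opens to 85 mm and grips with 20 to 120 N. Pads are 22 mm wide; open, the fingers measure 114 mm over their backs; the gripper's body (76 mm by 85 mm) begins 54 mm behind the grasp point. The pads swing forward as they close: fully open they stand 13 mm farther back than shut.
Start: joints at [-1.075, 0.507, -0.238, 1.5, 0.126, 1.149, -0.155], TCP at [0.238, 0.578, 0.192] pointing down, gripper open.
Joint ranges: [-3.08, 3.08], [-0.24, 2.05], [-1.43, 1.35], [0, 2.5], [-1.52, 4.66], [0.17, 1.96], [-2.89, 2.89]. Speed limits (rad/s): [2.39, 2.39, 3.14, 3.14, 3.14, 3.14, 3.14].

INTERFACE

Orientations are given as a 3x3 rotation matrix whose columns are the frame's x, y, z axes.
In Python, from station import manip gives the robot as it stands.
- The arm moves only by the tool carry_out, never from a script. Its argument "plan" is one flat list of numbers, 4 for each row, row after row: the shift along the tool's x, y, z scaled (see below), then the turn about the tool's z scaled (see below). In form: [dx, dy, dz, roll, dx, dy, dz, roll, ...]. A call has 1 to 5 rows; each row is the pose to reach, as a shift and turn from the pose commanded when the call began, along the tool's axes at that moment; what a row does not reach only later rows make up. The controller multiplies each number of a shift by 0.5 m and each number of a turn by 2 rad. A row lasts 1/10 s, in which the tool goes at most 50 mm and 8.59 degrees, less where a joint would pass 70% of its speed; a pose out of reach is approached as far as the arm can. A call with a number of a shift or a turn outside -1 to 1 is refused whole. A call with a gripper value outside its range is refused whole. "jaw" is the gripper command: -1 is shut, 1 is fully open, values between are in proportion, set as the call begins (left out, the last holds). The fingers move at their own pace and stop on an object; "squeeze" is the grip in N (left out, the last holds). Time passes only in rows, so rows that repeat a pose let the fingers close. It gives the time, the measured TCP pose, the force and the opening at its end, in the units of the state.
- manip.observe(): the state, without advancing time (a new reading comes with each control period).
- manip.capture(name): name is "side" or "top"; returns a dict with "image" (384x512x3 uint8, blue, green, red), "fx", "fy", "cx", "cy" (pixels), "camera_from_world" (4x4, takes a point from world to camera coordinates). Camera axes: x right, y up, looking along -z (the intrinsics and any distortion apply to the point x, -y, -z); pixel columns grow to the right and rows downward; lengths in m; the calibration is good to about 2 mm. A picture is of the moment at which its call begins. There is no depth.
- manip.job_done(): hands the job in, once; it reports no verdict.
Trained networks look in a picture, given as the dict that the camera call returned (one of the last four; its "shot" number tells which), for a name from the list of things; names that differ only in an ending like _2 or _b are one class to them, and where a whole thing is asked for, a point or a joint stands for the part that bears it (a point fixed in the world has none). Each returns a list of dicts, best first, with "conf" (0 to 1); they miss things now and then, are a little off and sometimes report something else, mostly with a low value. They report only what shows in the picture. A call takes as long as a camera call. They do not tell look-alikes from the thing itself.
- manip.look_for(name, picture): "at" ([x, y, z] in m, in world coordinates, good to about 4 mm: the middle of the surface that is visible of it).
- manip.mark_of(name, picture): "at" ([x, y, z] in m, in world coordinates, good to about 4 mm: a listed point, or the origin of a listed thing).
The state is a dict: "t": time; "joints": joint angles; "joint_velocities": joint speeds; "joint_torque": joint torques, N m; "eef_pos": TCP position; "eef_rot": TCP orientation; "force": force on the tool from outside, world axes, zero at the start; "moment": the same for the moment, N m; "gripper_width": opening from 0.0 (shut) to 1.0 (fully open).
Only numpy, scipy, OpenCV 4.12 (cv2) and the standard library are available. Lean on these libraries where they do the work, as an engineer would, in place of code of your own. Each camera call takes 0.05 s, during which the arm holds its last target.

TASK

Slide the loose plain grey hub (a thick turned ring lying flat on the bench) across the bench to the mouth of the height-checking nest, and push it in under the dial gauge, between the two spring clips until it is fully home against both pads at the back and the clip rollers have snapped in behind it. Keep it flat on the bench all the way, and leave the brass bush, the cap screws, the hexagon key and the caliper where they are.

Things in the scene. Friction and masses are not known exactly. Their poses are not given: they have to be found in the camera images.
- hub_centre (a point): Centre of the loose hub, half-way up: a plain grey turned disc with a bore in its top, 86 mm in diameter, 46 mm high (treat it as a solid cylinder), z up. About 0.5 kg; it slides on the bench against about 3 N and may be pushed from any side.
- hub: The same hub; origin at the middle of its underside.
- nest: Checking nest, fixed: an aluminium back block 148 mm wide and 32 mm high with two shoulders, two dark pads and two spring clips; no floor, the hub slides on the bench. Origin on the bench under the centre of the seated hub; x axis = push-in direction, from the open mouth to the back; z up. The pads stop the seated hub 35 degrees either side of its x axis. The whole lies between x = -55 and +87 mm, y = +-90 mm.
- nest_seat (a point): Where hub_centre is when the hub is fully home, 23 mm above the bench. A dial gauge on a post stands over the far rim of the seated hub: all of it lies beyond nest x = +25 mm and, in front of the back block, more than 48 mm above the bench; its top is 130 mm high.
- nest_mouth (a point): Point on the nest's centre line 95 mm before nest_seat (along the nest's -x), 23 mm above the bench: a hub whose centre is here stands just in front of the clips, not touching them.
- clip_left (a joint): Spring clip on the nest's +y side: a bent steel strip, 16 to 30 mm above the bench, hinged at the shoulder, reaching to nest x = -54, y = 48 mm. Near its end it carries a dark roller of 10 mm diameter, at rest at nest x = -31, y = 35 mm. Value: angle sprung outward, rad: 0 at rest, about 0.2 while the hub's widest part passes, back to between 0 and 0.05 when the roller has snapped in behind the hub.
- clip_right (a joint): The same clip on the nest's -y side; 60 mm are free between the two rollers at rest. Pushing the hub between the rollers takes up to about 20 N; once its widest part is past, the rollers drive it on towards the pads.
- hex_key: Bystander: dark hexagon key, 42 x 111 x 10 mm, flat on the bench; origin at the middle of its underside.
- bush: Bystander: flanged brass bush, 54 mm across, 44 mm high, standing; origin at the middle of its underside.
- screw_a: Bystander: black cap screw standing on its head, 16 mm across, 42 mm high; origin at the middle of its underside.
- screw_b: Bystander: a second cap screw like it.
- caliper: Bystander: sliding caliper, 64 x 228 x 12 mm, flat on the bench; origin at the middle of its underside, length along its y axis.
Things that resemble listed ones, but are neither listed nor needed, are in the scene too. Leave any black or purple look-alike of the hub alone.

How it is judged:
By the outcome, as a careful person would: the job done as asked, in the order asked, and still so for the second after the job is handed in, with the robot touching nothing.
It also fails if it takes over 48 s, if anything falls off the work surface, if the arm or the gripper's body presses on something with over 40 N, if the wrist force passes 120 N, or if a joint passes its speed limit or range.

## Working session

There is one attempt and no reset: what is moved stays moved. The work goes in short steps, Python scripts to look and compute and a tool call to move; the robot and the scene stay as the last step left them, time stands still between calls to the robot, and variables do not carry over. Pictures are saved under pics/ and viewed, and the job is handed in when it is done.

Besides the shell and the picture viewer there is one more tool, called after "Request:" by a JSON object that holds its "name" and its "arguments". carry_out: Moves the arm, as the interface text tells. Its arguments: {"type":"object","properties":{"plan":{"type":"array"},"jaw":{"type":"number"},"squeeze":{"type":"number"}},"required":["plan"]}

```bash
mkdir -p pics; ls
cat > h.py <<'E'
from station import manip
import numpy as np, cv2
def pix(c,p):
    p=np.asarray(p,float); q=c["camera_from_world"]@np.append(p,1)
    x,y,z=q[0],-q[1],-q[2]
    return c["fx"]*x/z+c["cx"], c["fy"]*y/z+c["cy"]
def ray(c,u,v,h):
    M=np.linalg.inv(c["camera_from_world"]); d=np.array([(u-c["cx"])/c["fx"],-(v-c["cy"])/c["fy"],-1])
    d=M[:3,:3]@d; o=M[:3,3]; s=(h-o[2])/d[2]; return o+s*d
E
python3 - <<'E'
from h import *
s=manip.observe(); print(s["t"],s["eef_pos"],s["eef_rot"],s["gripper_width"],manip.pinch_z)
for n in("top","side"):
    c=manip.capture(n); print(n,c.keys(),np.linalg.inv(c["camera_from_world"])[:3,3])
    cv2.imwrite(f"pics/{n}0.png",c["image"])
    for k in["hub_centre","hub","nest","nest_seat","nest_mouth","clip_left","clip_right","bush","screw_a","hex_key","caliper"]:
        try:
            for f in("mark_of",):
                for r in getattr(manip,f)(k,c)[:4]: print(k,np.round(r["at"],3),round(r["conf"],2),np.round(pix(c,r["at"])))
        except Exception as e: print(k,e)
E
```

```text
pics
0.0 [0.23793546 0.57734207 0.19114355] [[ 3.80906896e-01  9.24613185e-01 -6.29152955e-04]
 [ 9.24611782e-01 -3.80907414e-01 -1.61094867e-03]
 [-1.72915340e-03  3.18992210e-05 -9.99998505e-01]] 1.0031103637745602 0.0187
top dict_keys(['image', 'fx', 'fy', 'cx', 'cy', 'camera_from_world', 'shot']) [0.46608643 0.2655307  1.00643317]
hub_centre [ 0.552 -0.061  0.022] 0.73 [396. 188.]
hub_centre [0.338 0.282 0.022] 0.69 [251. 284.]
hub_centre [0.478 0.348 0.024] 0.61 [222. 224.]
hub [ 0.34   0.285 -0.   ] 0.89 [250. 282.]
hub [ 0.477  0.35  -0.   ] 0.85 [222. 224.]
hub [ 0.556 -0.064 -0.001] 0.69 [394. 188.]
nest_seat [0.67  0.04  0.002] 0.26 [349. 141.]
clip_left it knows: bush, caliper, hex_key, hub, hub_centre, nest, nest_mouth, nest_seat, screw
clip_right it knows: bush, caliper, hex_key, hub, hub_centre, nest, nest_mouth, nest_seat, screw
bush [0.669 0.04  0.003] 0.8 [350. 141.]
screw_a [0.717 0.09  0.001] 0.59 [328. 123.]
screw_a [0.732 0.159 0.001] 0.43 [299. 117.]
hex_key [0.412 0.16  0.003] 0.63 [303. 250.]
caliper [0.585 0.552 0.001] 0.93 [137. 181.]
side dict_keys(['image'
[... 319 characters left out ...]
0.95 [314. 277.]
hub [0.473 0.354 0.005] 0.94 [201. 186.]
hub [ 0.341  0.282 -0.003] 0.68 [165. 219.]
nest [0.612 0.35  0.001] 0.8 [246. 173.]
nest_mouth [0.521 0.358 0.024] 0.78 [216. 175.]
nest_mouth [0.588 0.548 0.001] 0.18 [209. 143.]
clip_left it knows: bush, caliper, hex_key, hub, hub_centre, nest, nest_mouth, nest_seat, screw
clip_right it knows: bush, caliper, hex_key, hub, hub_centre, nest, nest_mouth, nest_seat, screw
bush [ 0.666  0.037 -0.001] 0.79 [327. 233.]
bush [0.476 0.352 0.004] 0.46 [202. 187.]
screw_a [0.721 0.088 0.   ] 0.5 [333. 214.]
screw_a [ 0.732  0.158 -0.   ] 0.45 [321. 198.]
hex_key [0.41  0.165 0.   ] 0.38 [210. 236.]
caliper [0.593 0.548 0.003] 0.77 [210. 142.]
```

View pics/top0.png

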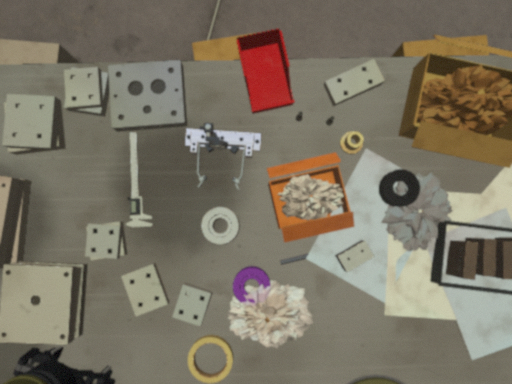

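View pics/side0.png

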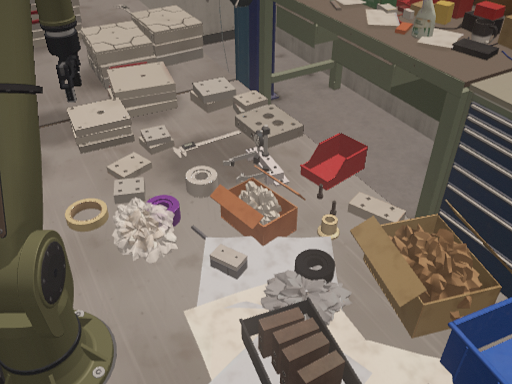

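Run:
```python
from h import *
c=manip.capture("top"); im=c["image"]
z=cv2.resize(im[110:250,150:300],None,fx=5,fy=5,interpolation=cv2.INTER_CUBIC)[:600]
cv2.imwrite("pics/top1.png",im[110:250,150:300].repeat(4,0).repeat(4,1))
c=manip.capture("side"); im=c["image"]
cv2.imwrite("pics/side1.png",cv2.resize(im[110:230,170:320],None,fx=5,fy=5,interpolation=cv2.INTER_CUBIC))
print(c["fx"],c["cx"],c["fy"],c["cy"])
```

```text
498.9594872986945 250.34719131356522 498.9594872986945 188.12260090366797
```

View pics/top1.png

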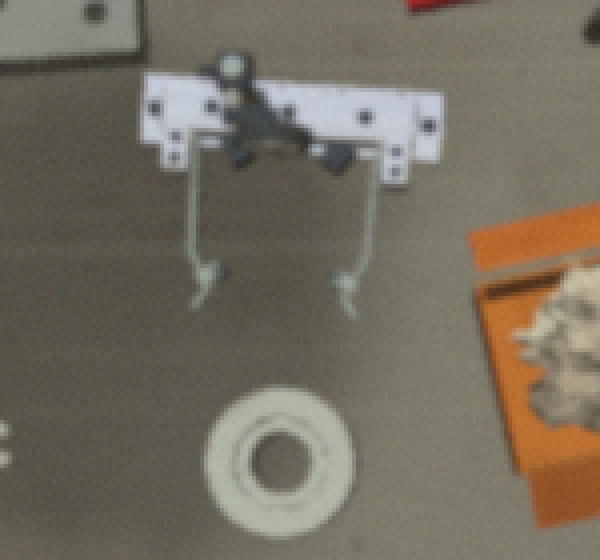

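View pics/side1.png

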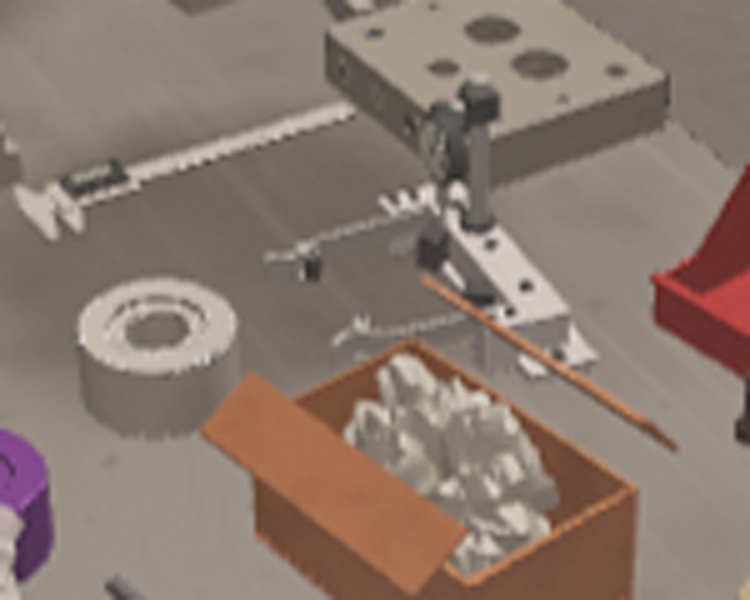

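Run:
```python
from h import *
c=manip.capture("top")
P=lambda u,v,h: ray(c,150+(u)/4,110+(v)/4,h)
for n,u,v,h in [("rL",208,272,.030),("rR",346,282,.030),("tipL",195,307,.03),("tipR",353,316,.03),("bbL",143,72,.02),("bbR",444,94,.02),("fL",140,141,.02),("fR",439,161,.02),("shL",162,169,.032),("shR",406,186,.032),("hub",280,462,.046),("hubL",205,462,.046),("hubR",355,462,.046),("hubT",280,387,.046),("hubB",280,537,.046),("box1",470,235,.06),("box2",480,290,.06),("flap",520,470,.06)]:
    print(n,np.round(P(u,v,h),4))
im=c["image"]; m=cv2.inRange(im[195:255,190:250],(150,160,150),(255,255,255))
k=cv2.findContours(m,0,2)[0]; k=max(k,key=cv2.contourArea); (x,y),r=cv2.minEnclosingCircle(k); print(x+190,y+195,r,ray(c,x+190,y+195,.046),r*(1.006-.046)/c["fx"])
el=cv2.fitEllipse(k);print(el)
for n in["nest","nest_seat","nest_mouth"]:
  for r in manip.mark_of(n,c)[:2]+manip.look_for(n,c)[:2]: print(n,np.round(r["at"],3),r["conf"])
c=manip.capture("side")
for n in["nest","nest_seat","nest_mouth"]:
  for r in manip.mark_of(n,c)[:2]: print(n,np.round(r["at"],3),r["conf"])
S=lambda u,v,h: np.round(ray(c,170+u/5,110+v/5,h),4)
print("side rL",S(312,255,.03),"rR",S(360,325,.03))
```

```text
rL [0.5846 0.3922 0.03  ]
rR [0.5772 0.3121 0.03  ]
tipL [0.5644 0.4    0.03  ]
tipR [0.5573 0.3084 0.03  ]
bbL [0.7056 0.4306 0.02  ]
bbR [0.6888 0.2528 0.02  ]
fL [0.6644 0.4327 0.02  ]
fR [0.6489 0.2566 0.02  ]
shL [0.6452 0.418  0.032 ]
shR [0.6324 0.2762 0.032 ]
hub [0.4734 0.3505 0.046 ]
hubL [0.4743 0.3931 0.046 ]
hubR [0.4726 0.308  0.046 ]
hubT [0.5161 0.3499 0.046 ]
hubB [0.4311 0.3511 0.046 ]
box1 [0.599  0.2403 0.06  ]
box2 [0.5677 0.2353 0.06  ]
flap [0.4662 0.2152 0.06  ]
219.6428565979004 225.2142848968506 17.861526489257812 [0.47410573 0.35133383 0.046     ] 0.04059467562321936
((29.593000411987305, 30.268096923828125), (34.54098129272461, 34.85730743408203), 42.327430725097656)
nest [0.669 0.345 0.028] 0.82
nest_seat [0.671 0.343 0.031] 0.97
nest_mouth [0.672 0.344 0.033] 0.58
nest [0.612 0.351 0.002] 0.95
nest_seat [0.616 0.352 0.024] 0.82
nest_mouth [0.522 0.357 0.022] 0.78
side rL [0.5878 0.387  0.03  ] rR [0.5794 0.3142 0.03  ]
```

The top picture shows the grey hub at pixel (220,225), that is (0.474, 0.351). The nest is at pixel (222,140), seat about (0.613, 0.3495), push-in direction about -5°. Side picture agrees. The hub sits about 11 mm to the nest's -y side. The plan is to push it with two spread fingers to the mouth, then use narrowly set fingers between the rollers.

Request:
{"name": "carry_out", "arguments": {"plan": [-0.056,0.095,0.03,-0.03,-0.112,0.19,0.07,-0.06,-0.168,0.285,0.11,-0.09,-0.224,0.38,0.15,-0.12,-0.281,0.475,0.18,-0.151], "jaw": 0.18}}

```text
t: 2.15
eef_pos: [0.3818, 0.3869, 0.1132]
eef_rot: [[0.086, 0.996, 0.0], [0.996, -0.086, 0.0], [0.0, 0.0, -1.0]]
force: [1.1, 0.4, -0.6]
gripper_width: 0.582
```

```bash
cat >> h.py <<'E'
SEAT=np.array([.613,.3495]);A=np.deg2rad(-5.1);NX=np.array([np.cos(A),np.sin(A)]);NY=np.array([-NX[1],NX[0]])
def st():
    s=manip.observe();R=s["eef_rot"];d=s["eef_pos"][:2]-SEAT
    print("t",round(s["t"],2),"pos",np.round(s["eef_pos"],4),"xang",round(np.degrees(np.arctan2(R[1,0],R[0,0])),2),"F",np.round(s["force"],1),"w",round(s["gripper_width"],3),"nest mm",np.round([d@NX*1e3,d@NY*1e3],1))
    return s
E
python3 -c "
from h import *
st()"
```

```text
t 2.15 pos [0.3818 0.3869 0.1132] xang 85.08 F [ 1.1  0.4 -0.6] w 0.582 nest mm [-233.6   16.7]
```

Request:
{"name": "carry_out", "arguments": {"plan": [0,0,0,0,0,0,0,0,0,0,0,0]}}

```text
t: 2.45
eef_pos: [0.3805, 0.3897, 0.1141]
eef_rot: [[0.088, 0.996, 0.0], [0.996, -0.088, 0.001], [0.001, -0.0, -1.0]]
force: [-0.5, 0.9, 0.2]
gripper_width: 0.591
```

```bash
python3 -c "
from h import *
st()"
```

```text
t 2.45 pos [0.3805 0.3897 0.1141] xang 84.95 F [-0.5  0.9  0.2] w 0.591 nest mm [-235.2   19.4]
```

Request:
{"name": "carry_out", "arguments": {"plan": [-0.06,0.05,0.02,0,-0.06,0.05,0.09,0,-0.06,0.05,0.16,0,-0.06,0.05,0.204,0,-0.06,0.05,0.204,0]}}

```text
t: 2.95
eef_pos: [0.4008, 0.3568, 0.0095]
eef_rot: [[0.086, 0.996, -0.004], [0.996, -0.086, -0.002], [-0.003, -0.003, -1.0]]
force: [0.5, 0.4, 0.4]
gripper_width: 0.592
```

```bash
cat > snap.py <<'E'
import sys
from h import *
n=sys.argv[1]; st()
t=manip.capture("top"); s=manip.capture("side")
a=t["image"][110:260,150:300].repeat(3,0).repeat(3,1) if 0 else cv2.resize(t["image"][110:250,150:290],(400,400),interpolation=cv2.INTER_CUBIC)
b=cv2.resize(s["image"][110:230,170:290],(400,400),interpolation=cv2.INTER_CUBIC)
cv2.imwrite(f"pics/{n}.png",np.hstack([a,b]))
for c in(t,s):
  for k in("hub_centre","hub"):
    for r in manip.mark_of(k,c):
        d=np.array(r["at"][:2])-SEAT
        if abs(d[1])<.08 and d[0]>-.2: print(k,np.round(r["at"],3),round(r["conf"],2),"nest mm",np.round([d@NX*1e3,d@NY*1e3],1))
E
python3 snap.py a1
```

```text
t 2.95 pos [0.4008 0.3568 0.0095] xang 85.08 F [0.5 0.4 0.4] w 0.592 nest mm [-212.   -11.6]
hub_centre [0.479 0.351 0.023] 0.97 nest mm [-134.   -10.3]
hub [0.478 0.351 0.   ] 0.93 nest mm [-135.   -10.9]
hub [0.476 0.352 0.003] 0.92 nest mm [-136.5   -9.6]
```

View pics/a1.png

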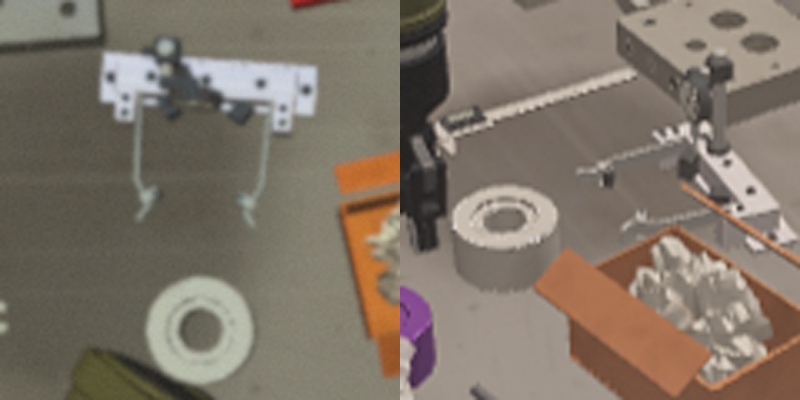

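Request:
{"name": "carry_out", "arguments": {"plan": [0,0.028,0,0,0,0.05,0,0,0.003,0.07,0,0,0.009,0.09,0,0,0.014,0.11,0,0]}}

```text
t: 3.75
eef_pos: [0.4599, 0.3585, 0.0117]
eef_rot: [[0.089, 0.996, 0.0], [0.996, -0.089, 0.0], [0.0, 0.0, -1.0]]
force: [0.9, -0.2, 0.6]
gripper_width: 0.587
```

```bash
python3 snap.py a2
```

```text
t 3.75 pos [0.4599 0.3585 0.0117] xang 84.87 F [ 0.9 -0.2  0.6] w 0.587 nest mm [-153.3   -4.6]
hub_centre [0.476 0.35  0.025] 0.51 nest mm [-136.  -12.]
hub [0.475 0.352 0.001] 0.53 nest mm [-137.5   -9.9]
hub_centre [0.476 0.355 0.024] 0.75 nest mm [-137.5   -6.4]
hub [0.474 0.354 0.005] 0.68 nest mm [-139.    -8.1]
```

View pics/a2.png

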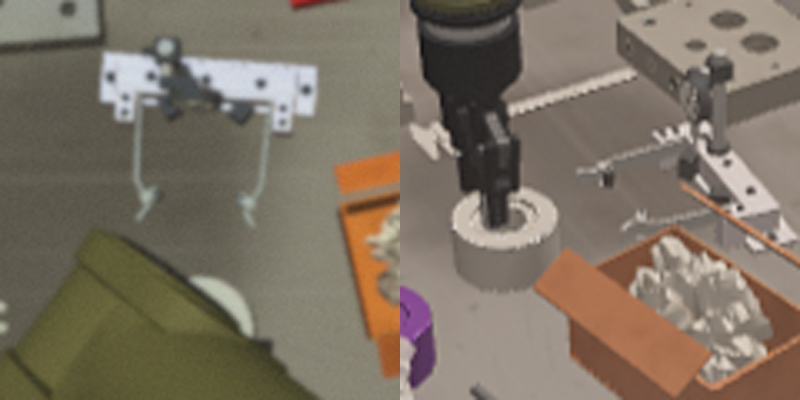

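Run:
```python
from h import *
s=st()
c=manip.capture("side"); R=s["eef_rot"];p=s["eef_pos"]
for dx in(-.032,0,.032):
  for dz in (0,-.03): 
    u,v=pix(c,p+R@[dx,0,dz]); print(dx,dz,(u-170)/.3,(v-110)/.3)
print(np.round(s["joint_torque"],1),s["moment"])
cv2.imwrite("pics/s3.png",cv2.resize(c["image"][130:230,150:250],(600,600),interpolation=cv2.INTER_CUBIC))
```

```text
t 4.05 pos [0.4579 0.3585 0.0116] xang 84.95 F [ 0.1 -1.1 -0.2] w 0.583 nest mm [-155.3   -4.8]
-0.032 0 96.33088930388378 272.2278556083738
-0.032 -0.03 93.7953726999001 242.18319636935462
0 0 83.24704422700488 250.2985164539507
0 -0.03 80.57734991408003 220.47795644743218
0.032 0 70.60496609778113 229.10960621514204
0.032 -0.03 67.81160272861523 199.51539571252673
[  0.3 -62.7  -2.7 -17.4   0.   -0.    0. ] [-0.02791931  0.01859505 -0.04649612]
```

View pics/s3.png

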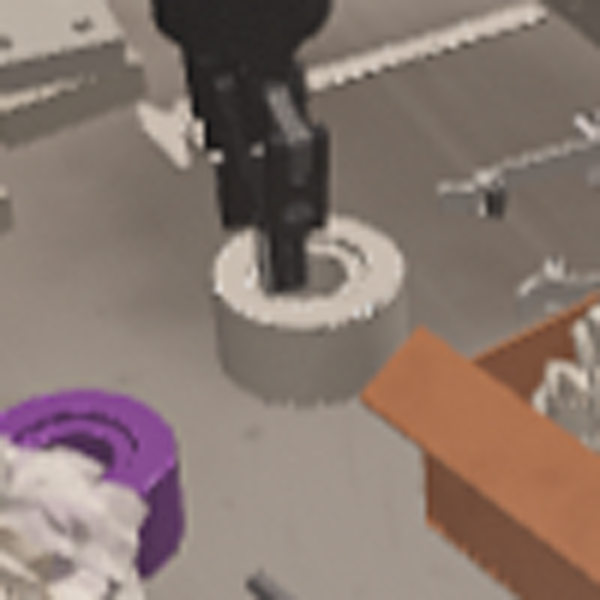

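Run:
```python
from h import *
c=manip.capture("side")
A=np.deg2rad(85.0);X=np.array([np.cos(A),np.sin(A),0]);Y=np.array([X[1],-X[0],0])
p=np.array([.4008,.3568,0])
for z in(.0095,.03,.05,.06):
  for dx in(-.025,-.04,.025,.04):
    print(z,dx,*[np.round([(u-170)/.3+400,(v-110)/.3]).tolist() for u,v in (pix(c,p+X*dx+Y*dy+[0,0,z]) for dy in(-.011,.011))])
im=cv2.imread("pics/a1.png")[100:300,400:560]; cv2.imwrite("pics/a1z.png",cv2.resize(im,None,fx=3,fy=3))
```

```text
0.0095 -0.025 [415.0, 296.0] [442.0, 289.0]
0.0095 -0.04 [421.0, 307.0] [448.0, 299.0]
0.0095 0.025 [397.0, 261.0] [423.0, 254.0]
0.0095 0.04 [391.0, 251.0] [417.0, 244.0]
0.03 -0.025 [413.0, 275.0] [439.0, 268.0]
0.03 -0.04 [418.0, 286.0] [445.0, 279.0]
0.03 0.025 [394.0, 240.0] [420.0, 234.0]
0.03 0.04 [389.0, 230.0] [415.0, 224.0]
0.05 -0.025 [410.0, 255.0] [437.0, 248.0]
0.05 -0.04 [416.0, 266.0] [443.0, 259.0]
0.05 0.025 [391.0, 220.0] [418.0, 214.0]
0.05 0.04 [386.0, 210.0] [412.0, 204.0]
0.06 -0.025 [409.0, 245.0] [436.0, 238.0]
0.06 -0.04 [415.0, 255.0] [442.0, 248.0]
0.06 0.025 [390.0, 210.0] [417.0, 203.0]
0.06 0.04 [385.0, 200.0] [411.0, 194.0]
```

View pics/a1z.png

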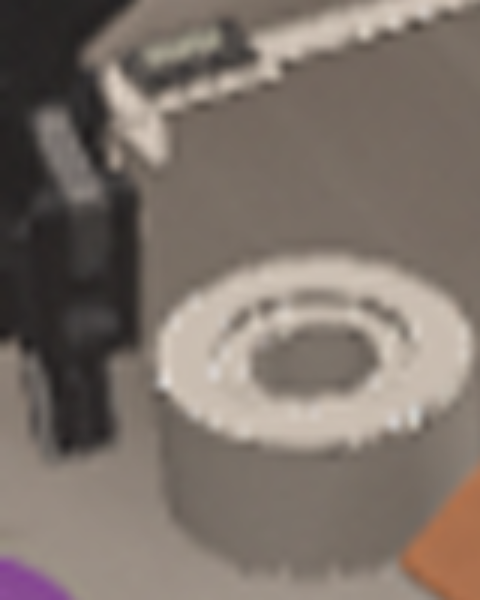

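Run:
```python
from h import *
c=manip.capture("side")
print("start tcp",pix(c,[.238,.577,.192]), "z+.045",pix(c,[.238,.577,.237]))
im=cv2.imread("pics/side0.png")[0:130,20:150]; cv2.imwrite("pics/s0z.png",cv2.resize(im,None,fx=4.5,fy=4.5,interpolation=cv2.INTER_CUBIC))
s=st(); print(s["joints"])
cv2.imwrite("pics/s4.png",cv2.resize(c["image"][0:230,100:330],(600,600),interpolation=cv2.INTER_CUBIC))
```

```text
start tcp (np.float64(79.3734657841232), np.float64(111.53061008028176)) z+.045 (np.float64(75.65463800139403), np.float64(96.01735022497907))
t 4.2 pos [0.4581 0.3585 0.0117] xang 84.95 F [-0.3 -0.2  0.8] w 0.589 nest mm [-155.1   -4.8]
[-0.54677182  0.64397387 -0.25141067  1.83035382  0.2347443   0.69648899
  0.55179641]
```

View pics/s0z.png

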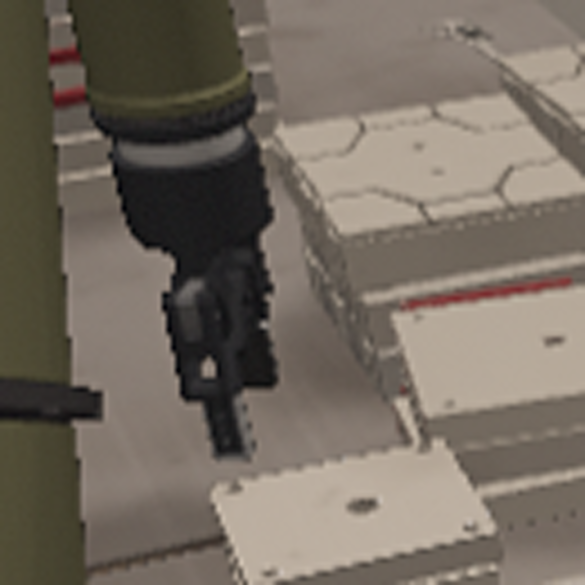

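View pics/s4.png

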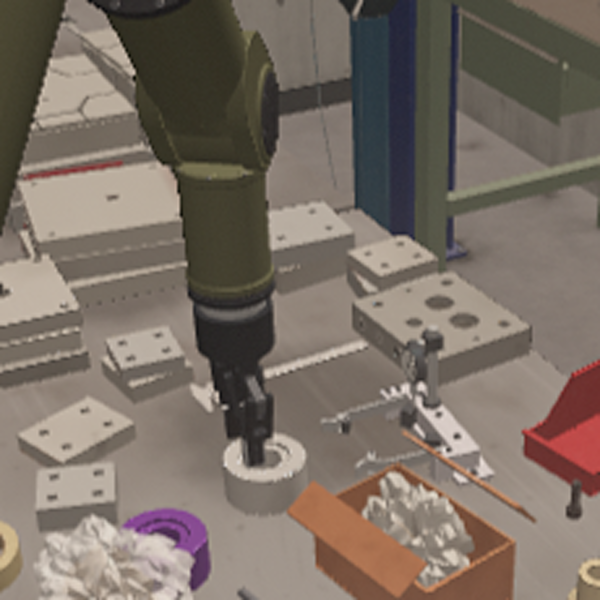

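The pictures show the hub unmoved, with the near finger over its top at crop pixel (285,290). The fingertips therefore seem about 45 mm higher than the TCP reading says, and the start picture shows the same. I'll lift, back off and feel for the bench.

Request:
{"name": "carry_out", "arguments": {"plan": [0,0,-0.04,0,-0.01,-0.06,-0.04,0,-0.014,-0.12,-0.04,0,-0.014,-0.12,0,0,-0.014,-0.12,0,0]}}

```text
t: 4.7
eef_pos: [0.3965, 0.3561, 0.0106]
eef_rot: [[0.087, 0.996, -0.002], [0.996, -0.087, -0.002], [-0.002, -0.002, -1.0]]
force: [0.7, -0.3, -0.5]
gripper_width: 0.596
```

```bash
cat > side.py <<'E'
import sys
from h import *
st(); c=manip.capture("side")
cv2.imwrite(f"pics/{sys.argv[1]}.png",cv2.resize(c["image"][110:230,140:260],(600,600),interpolation=cv2.INTER_CUBIC))
E
python3 side.py b1
```

```text
t 4.7 pos [0.3965 0.3561 0.0106] xang 85.02 F [ 0.7 -0.3 -0.5] w 0.596 nest mm [-216.2  -12.6]
```

View pics/b1.png

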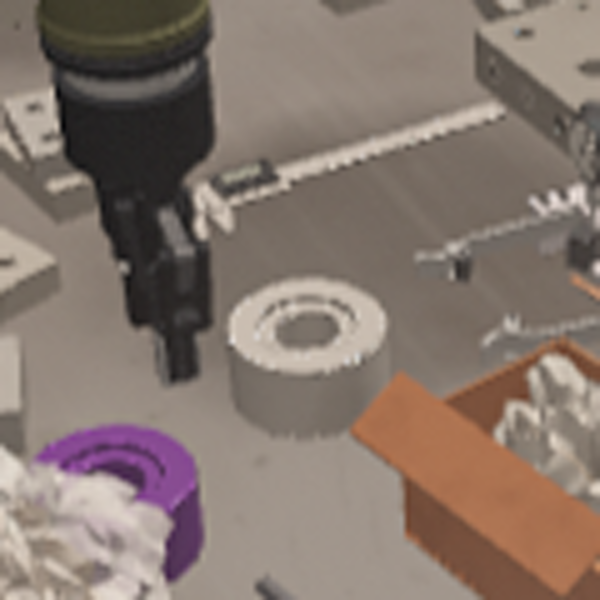

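Request:
{"name": "carry_out", "arguments": {"plan": [0,0,0.008,0,0,0,0.016,0,0,0,0.022,0,0,0,0.026,0,0,0,0.028,0]}}

```text
t: 5.25
eef_pos: [0.3984, 0.3566, -0.0025]
eef_rot: [[0.089, 0.996, -0.0], [0.996, -0.089, -0.0], [-0.0, -0.0, -1.0]]
force: [-0.6, 0.1, -0.4]
gripper_width: 0.59
```

```bash
python3 side.py b2
```

```text
t 5.25 pos [ 0.3984  0.3566 -0.0025] xang 84.9 F [-0.6  0.1 -0.4] w 0.59 nest mm [-214.4  -12. ]
```

View pics/b2.png

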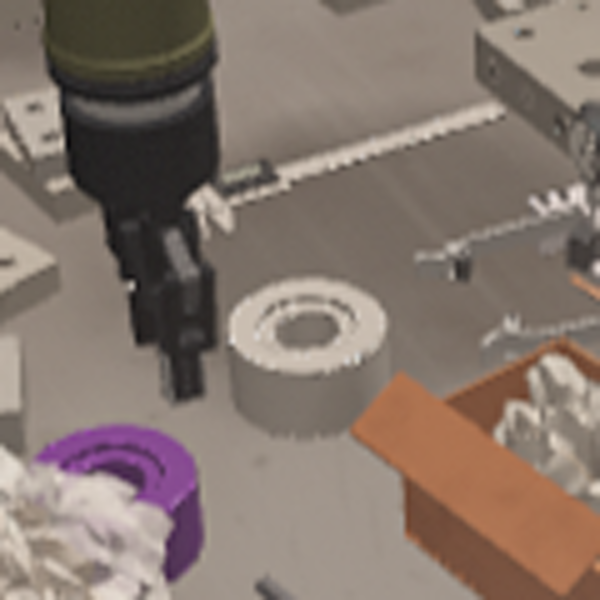

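Request:
{"name": "carry_out", "arguments": {"plan": [0,0,0.008,0,0,0,0.016,0,0,0,0.024,0,0,0,0.032,0,0,0,0.032,0]}}

```text
t: 5.8
eef_pos: [0.3979, 0.3564, -0.019]
eef_rot: [[0.089, 0.996, -0.001], [0.996, -0.089, -0.001], [-0.001, -0.001, -1.0]]
force: [-0.5, 0.4, 0.6]
gripper_width: 0.587
```

Request:
{"name": "carry_out", "arguments": {"plan": [0,0,0.006,0,0,0,0.012,0,0,0,0.016,0]}}

```text
t: 6.1
eef_pos: [0.3982, 0.3567, -0.0265]
eef_rot: [[0.089, 0.996, -0.0], [0.996, -0.089, -0.0], [-0.0, -0.0, -1.0]]
force: [-0.2, -0.7, 0.2]
gripper_width: 0.591
```

```bash
python3 side.py b3
```

```text
t 6.1 pos [ 0.3982  0.3567 -0.0265] xang 84.91 F [-0.2 -0.7  0.2] w 0.591 nest mm [-214.6  -11.9]
```

View pics/b3.png

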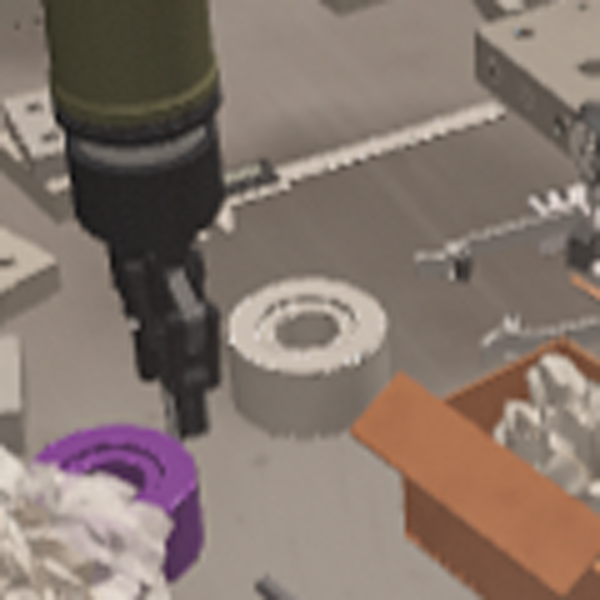

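Run:
```python
from h import *
c=manip.capture("side");s=st();R=s["eef_rot"];p=s["eef_pos"].copy()
for z in(0,.005,.01,.015,.02,.03):
  p[2]=z; print(z,[np.round([(u-140)*5,(v-110)*5]).tolist() for u,v in (pix(c,p+R@[dx,dy,0]) for dx in(-.025,-.0395) for dy in(-.011,.011))])
```

```text
t 6.2 pos [ 0.3981  0.3567 -0.0266] xang 84.91 F [ 0.3 -0.4 -0. ] w 0.585 nest mm [-214.7  -12. ]
0 [[170.0, 460.0], [210.0, 449.0], [178.0, 475.0], [218.0, 465.0]]
0.005 [[169.0, 452.0], [209.0, 441.0], [177.0, 468.0], [217.0, 457.0]]
0.01 [[168.0, 445.0], [208.0, 434.0], [176.0, 461.0], [216.0, 450.0]]
0.015 [[167.0, 437.0], [207.0, 427.0], [175.0, 453.0], [216.0, 442.0]]
0.02 [[166.0, 430.0], [206.0, 419.0], [174.0, 446.0], [215.0, 435.0]]
0.03 [[164.0, 415.0], [205.0, 404.0], [172.0, 430.0], [213.0, 420.0]]
```

No contact down to TCP z = -0.027. In the picture the fingertip is at (190,435), about 15 mm above the bench, so tips sit roughly 42 mm above the reported TCP. I'll go 5 mm lower and push, checking that the hub moves.

Request:
{"name": "carry_out", "arguments": {"plan": [0,0,0.01,0,0,0.02,0.01,0,0,0.04,0.01,0,0,0.06,0.01,0,0,0.07,0.01,0]}}

```text
t: 6.7
eef_pos: [0.4344, 0.3537, -0.0313]
eef_rot: [[0.09, 0.996, 0.0], [0.996, -0.09, 0.001], [0.001, 0.0, -1.0]]
force: [-3.0, 1.1, 0.9]
gripper_width: 0.592
```

```bash
python3 side.py b4
```

```text
t 6.7 pos [ 0.4344  0.3537 -0.0313] xang 84.86 F [-3.   1.1  0.9] w 0.592 nest mm [-178.3  -11.7]
```

View pics/b4.png

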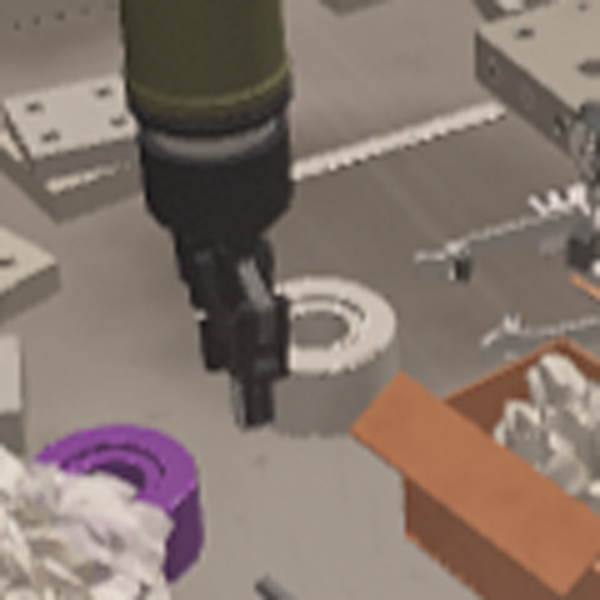

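Request:
{"name": "carry_out", "arguments": {"plan": [0.004,0.014,0,0,0.009,0.028,0,0,0.014,0.042,0,0,0.019,0.056,0,0,0.023,0.07,0,0]}}

```text
t: 7.25
eef_pos: [0.4674, 0.3613, -0.0314]
eef_rot: [[0.088, 0.996, -0.003], [0.996, -0.088, -0.002], [-0.002, -0.003, -1.0]]
force: [-5.0, -2.1, 3.8]
gripper_width: 0.589
```

```bash
python3 snap.py b5
```

```text
t 7.25 pos [ 0.4674  0.3613 -0.0314] xang 84.94 F [-5.  -2.1  3.8] w 0.589 nest mm [-146.1   -1.2]
hub_centre [0.512 0.357 0.026] 0.61 nest mm [-101.1   -1.3]
hub [0.516 0.357 0.002] 0.63 nest mm [-97.6  -0.9]
hub_centre [0.513 0.358 0.024] 0.65 nest mm [-100.1   -0.5]
hub [0.515 0.359 0.003] 0.67 nest mm [-98.7   1.1]
```

View pics/b5.png

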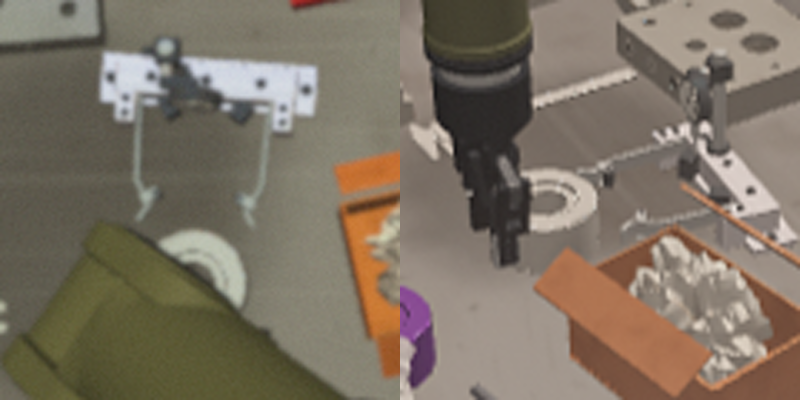

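Request:
{"name": "carry_out", "arguments": {"plan": [0,-0.04,-0.006,0,0,-0.08,-0.006,0,0,-0.08,-0.006,0,0,-0.08,-0.006,0,0,-0.08,-0.006,0], "jaw": -0.5}}

```text
t: 8.05
eef_pos: [0.4303, 0.3656, -0.0281]
eef_rot: [[0.089, 0.996, 0.001], [0.996, -0.089, 0.0], [0.0, 0.001, -1.0]]
force: [-0.2, -0.7, -0.1]
gripper_width: 0.25
```

```bash
python3 snap.py b6
```

```text
t 8.05 pos [ 0.4303  0.3656 -0.0281] xang 84.87 F [-0.2 -0.7 -0.1] w 0.25 nest mm [-183.4   -0.2]
hub_centre [0.517 0.358 0.025] 0.68 nest mm [-95.9  -0.5]
hub [ 0.517  0.357 -0.   ] 0.85 nest mm [-96.4  -0.7]
hub_centre [0.517 0.359 0.024] 0.61 nest mm [-96.9   0.8]
hub [0.515 0.361 0.006] 0.85 nest mm [-99.    2.9]
```

View pics/b6.png

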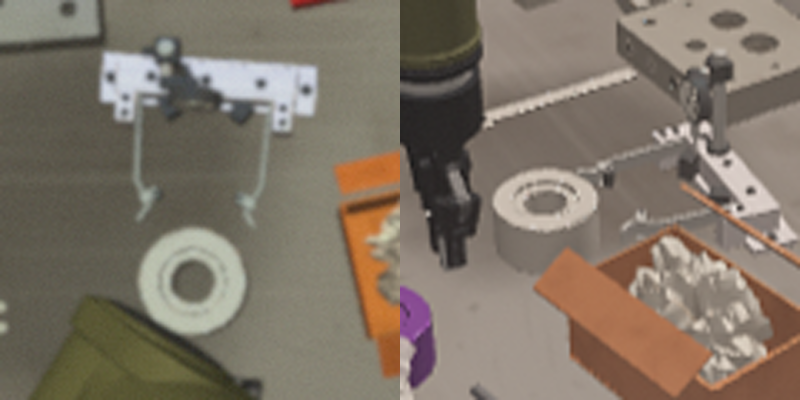

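Request:
{"name": "carry_out", "arguments": {"plan": [0,0.04,0,0,0,0.064,0,0,0,0.084,0,0,0,0.104,0,0,0,0.124,0,0]}}

```text
t: 8.85
eef_pos: [0.4891, 0.3604, -0.0284]
eef_rot: [[0.088, 0.996, -0.003], [0.996, -0.088, -0.0], [-0.001, -0.003, -1.0]]
force: [-6.1, 0.2, 4.7]
gripper_width: 0.252
```

```bash
python3 snap.py b7
```

```text
t 8.85 pos [ 0.4891  0.3604 -0.0284] xang 84.97 F [-6.1  0.2  4.7] w 0.252 nest mm [-1.244e+02 -1.000e-01]
hub_centre [0.541 0.358 0.024] 0.78 nest mm [-72.6   1.6]
hub [ 0.544  0.354 -0.   ] 0.59 nest mm [-69.2  -1.5]
hub_centre [0.544 0.357 0.021] 0.68 nest mm [-69.1   1.5]
hub [0.542 0.357 0.004] 0.73 nest mm [-71.1   1.3]
```

View pics/b7.png

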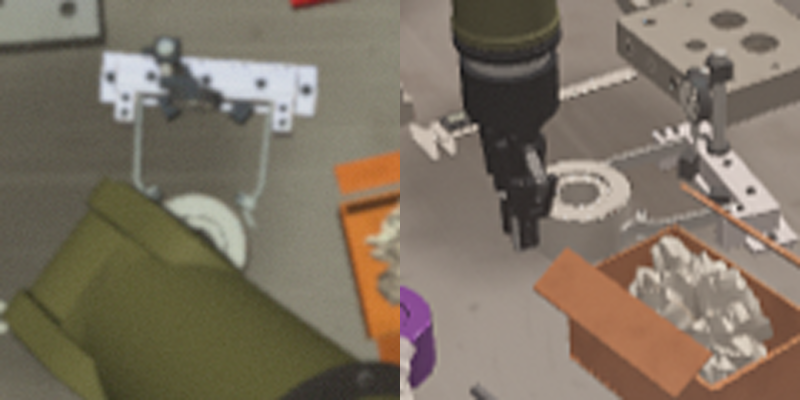

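Request:
{"name": "carry_out", "arguments": {"plan": [0,0.02,0,0,0,0.04,0,0,0,0.06,0,0,0,0.08,0,0,0,0.1,0,0]}}

```text
t: 9.65
eef_pos: [0.5333, 0.358, -0.0288]
eef_rot: [[0.083, 0.997, -0.01], [0.997, -0.083, -0.001], [-0.001, -0.01, -1.0]]
force: [-4.5, 2.9, -2.1]
gripper_width: 0.248
```

```bash
python3 snap.py b8
```

```text
t 9.65 pos [ 0.5333  0.358  -0.0288] xang 85.26 F [-4.5  2.9 -2.1] w 0.248 nest mm [-80.1   1.4]
hub_centre [0.588 0.351 0.025] 0.64 nest mm [-25.2  -1. ]
hub [ 0.585  0.354 -0.001] 0.37 nest mm [-28.1   2.3]
hub_centre [0.589 0.355 0.022] 0.71 nest mm [-24.3   3.1]
hub [0.59  0.356 0.006] 0.8 nest mm [-23.1   4.9]
```

View pics/b8.png

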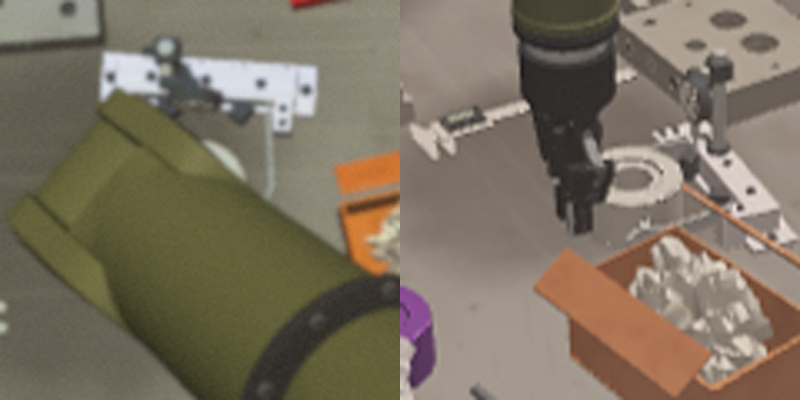

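Request:
{"name": "carry_out", "arguments": {"plan": [0,0.012,0,0,0,0.022,0,0,0,0.032,0,0,0,0.04,0,0,0,0.044,0,0]}}

```text
t: 10.45
eef_pos: [0.5637, 0.3539, -0.0282]
eef_rot: [[0.089, 0.996, 0.001], [0.996, -0.089, 0.001], [0.001, 0.001, -1.0]]
force: [-0.9, 1.1, -0.3]
gripper_width: 0.247
```

```bash
python3 snap.py b9
```

```text
t 10.45 pos [ 0.5637  0.3539 -0.0282] xang 84.88 F [-0.9  1.1 -0.3] w 0.247 nest mm [-49.5  -0. ]
hub_centre [0.617 0.353 0.025] 0.57 nest mm [3.8 4.3]
hub [0.617 0.353 0.   ] 0.98 nest mm [3.7 3.5]
```

View pics/b9.png

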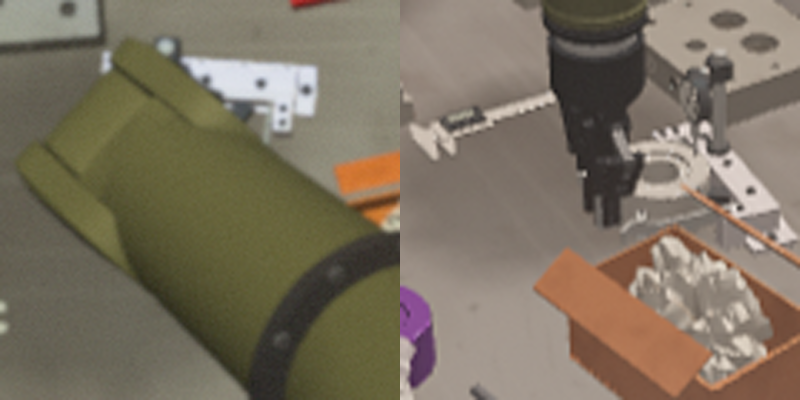

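Request:
{"name": "carry_out", "arguments": {"plan": [0,0.003,0,0,0,0.006,0,0,0,0.009,0,0]}}

```text
t: 11.05
eef_pos: [0.5644, 0.3538, -0.0284]
eef_rot: [[0.087, 0.996, -0.004], [0.996, -0.087, -0.001], [-0.001, -0.004, -1.0]]
force: [-9.8, 0.2, 5.6]
gripper_width: 0.252
```

```bash
python3 -c "
from h import *
st()"
```

```text
t 11.05 pos [ 0.5644  0.3538 -0.0284] xang 84.99 F [-9.8  0.2  5.6] w 0.252 nest mm [-48.7  -0. ]
```

Only 0.8 mm moved for 4.5 mm commanded, with the force rising to about 10 N, so the hub is hard against the pads. I'll withdraw straight back and look.

Request:
{"name": "carry_out", "arguments": {"plan": [0,-0.03,0,0,0,-0.09,0,0,0,-0.16,0,0,0,-0.24,-0.02,0,0,-0.3,-0.08,0]}}

```text
t: 11.55
eef_pos: [0.4142, 0.3654, 0.01]
eef_rot: [[0.088, 0.996, -0.004], [0.996, -0.088, -0.003], [-0.004, -0.004, -1.0]]
force: [0.3, 0.5, 0.5]
gripper_width: 0.249
```

Request:
{"name": "carry_out", "arguments": {"plan": [0,0,-0.08,0,0,-0.05,-0.16,0,0,-0.05,-0.24,0,0,-0.05,-0.24,0]}}

```text
t: 11.95
eef_pos: [0.3948, 0.3716, 0.1373]
eef_rot: [[0.088, 0.996, 0.008], [0.996, -0.088, 0.007], [0.007, 0.007, -1.0]]
force: [1.0, 0.5, 0.3]
gripper_width: 0.249
```

```bash
python3 snap.py c1
python3 - <<'E'
from h import *
c=manip.capture("top"); cv2.imwrite("pics/c1t.png",c["image"])
cv2.imwrite("pics/c1z.png",cv2.resize(c["image"][115:195,175:275],(750,600),interpolation=cv2.INTER_CUBIC))
E
```

```text
t 11.95 pos [0.3948 0.3716 0.1373] xang 84.97 F [1.  0.5 0.3] w 0.249 nest mm [-219.3    2.6]
hub_centre [0.618 0.348 0.024] 0.55 nest mm [ 5.4 -1.2]
hub [ 0.615  0.352 -0.   ] 0.7 nest mm [1.4 3.1]
hub_centre [0.617 0.353 0.023] 0.62 nest mm [4.1 3.6]
hub [0.616 0.351 0.004] 0.63 nest mm [2.5 1.8]
```

View pics/c1.png

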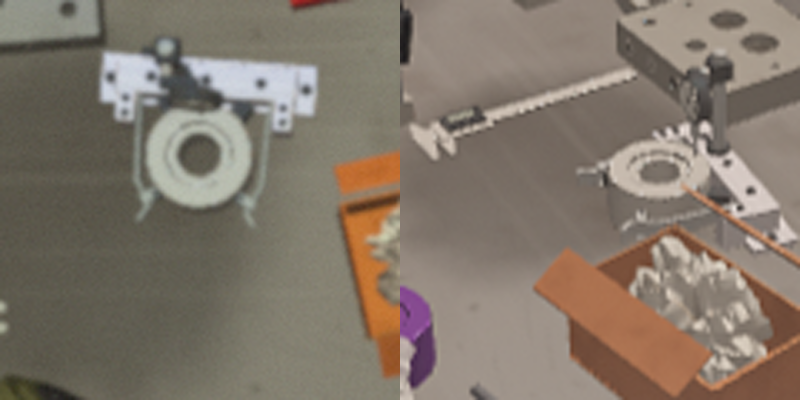

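View pics/c1z.png

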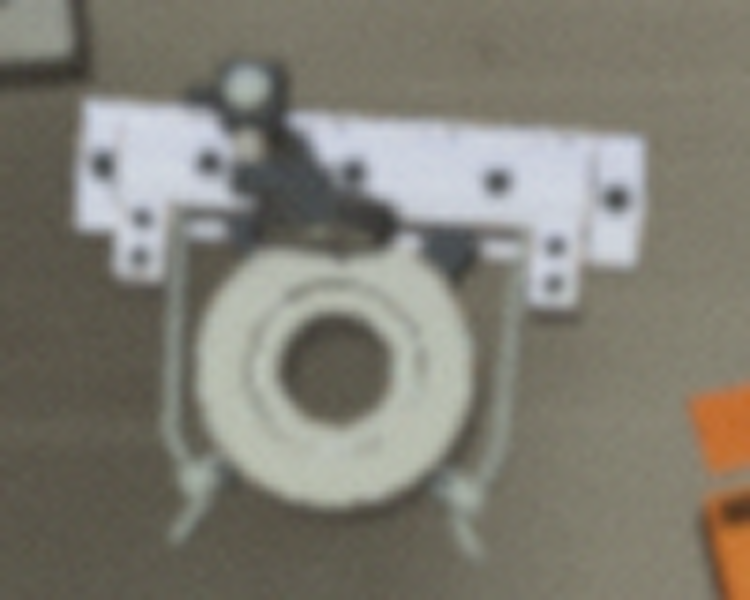

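View pics/c1t.png

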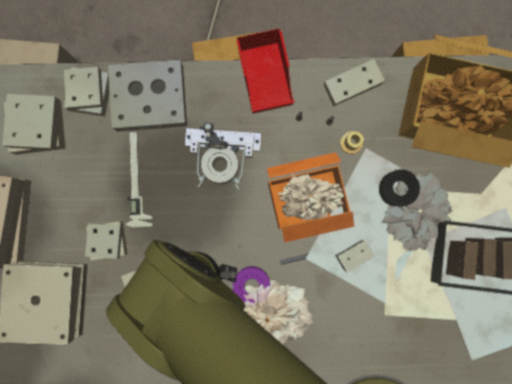

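The hub is home. It touches both pads at zoom pixels (245,235) and (450,250), and the rollers at (200,475) and (460,490) are behind it, back near their rest positions. The bystanders look unmoved.

```bash
python3 -c "
from h import *
st(); print(manip.job_done())"
```

```text
t 12.3 pos [0.3926 0.3681 0.1304] xang 84.89 F [-0.5  0.5  0.3] w 0.249 nest mm [-221.2   -1.1]
the job is handed in; nothing more can be done
None
```

The grey hub is fully home in the nest, and I handed the job in at 12.3 s. I pushed it flat to the mouth with two spread fingers. I then pushed it in between the clips with the fingers narrowed to fit between the rollers, and withdrew straight back.

**Seating:** The last push met a hard stop: about 10 N built up with under 1 mm of movement. The final top picture shows the hub touching both pads. Both rollers are behind it, within about 1 px of where they rested before the push. Bush, screws, hexagon key and caliper look unmoved.

**Checks that disagreed:**
- **Tool height:** the real fingertips sat about 42 mm above the reported TCP height. My first push pass therefore went over the hub without touching it (no force, hub unmoved). I corrected the height from the side pictures.
- **Hub position:** at the end the networks put the hub 1 to 5 mm from my estimated seat, about their stated accuracy. I relied on the hard stop and the roller positions instead.

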